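# Pin the gate of the oxygen cylinder rack

### The job

Lock the oxygen cylinder into its sloping rack: swing the steel gate across the cylinder until it stops inside the yellow fork, then take the red-knobbed locking pin from its stand and push it through all three holes (upper fork plate, gate, lower fork plate) until its knob rests on the fork. Leave the pin there, and do not push the bottle, the mask or the laryngoscope about.

Things in the scene. Friction and masses are not known exactly. Their poses are not given: they have to be found in the camera images.
- fork: yellow fork of two plates, each 34 (x) by 40 (y) by 8 mm, with 14 mm holes, fixed on the rack's right side. Origin: centre of the hole on the upper plate's upper face, 156 mm above the table. Axes: z out of the slope along the holes (30 deg from vertical, leaning to the robot), x up the slope, y level to the gate's pivot. Upper plate z = -8 to 0, lower -30 to -22; free below; post at y = -22 to -40
- rack: white rack, 210 mm wide, fixed to the table in another place and yaw each time; its board slopes up at 30 deg away from the robot. It carries the white cylinder (68 mm in diameter, lying up the slope, its top 29 mm below the fork's upper face). Origin on the table; x level, away from the robot, y to the left post. The fork's origin is at x -50, y -62, z 156 mm
- gate (a joint): angle of the steel gate, a bar 26 mm wide, 8 mm thick. 0 = shut against its stop: the bar lies along the fork's y, between its plates (fork z -19 to -11 mm), hole in line with the fork's. It grows as the end swings down the slope (fork -x), to 1.3 rad at most; starts 0.6 to 1.2 open. A stiff hinge (0.15 N m, about 3 N at the handle) holds it where it is left
- gate_pivot (a point): the gate's hinge axis, on the rack's left post at the height of the bar's underside: 124 mm from the hole's centre, at fork x = 0, y = +124, z = -19 mm. The axis is parallel to the fork's z. Axes as the fork's
- gate_eye (a point): centre of the 14 mm hole in the gate's end, on the bar's upper face, 124 mm from the hinge axis; at fork z = -11 mm, and on the fork's hole axis when the gate is shut
- gate_handle (a point): grasp point of the gate's blue round upright handle, 16 mm in diameter and 50 mm tall, standing on the bar 65 mm from the gate's axis, parallel to the fork's z; the point is on the handle's axis, 25 mm above the bar's upper face (mid-height), at fork z = +14 mm. Axes: z along the handle, y along the bar from its end to its pivot
- pin_knob (a point): centre of the locking pin's red round knob, 22 mm in diameter and 45 mm tall. z points along the pin from tip to knob. Below the knob is a steel shank 10 mm in diameter and 58 mm long, the last 10 mm tapered to 4 mm; its tip is 80.5 mm below this point. About 90 g. It starts upright in a stand
- pin_shoulder (a point): the same pin: point on its axis on the flat underside of the knob, 22.5 mm below the knob's centre; it lies on the fork's origin when the pin is fully home
- stand: fixed grey block 60 by 60 by 64 mm high with a 14 mm upright hole in its middle, on a thin black foot; the pin stands in it, knob resting on the block's top. Origin at the centre of its underside. It stands left or right of the rack
- bottle: bystander: white bottle, 64 mm in diameter and 130 mm tall, origin at the centre of its underside; on the other side of the rack from the stand
- mask: bystander: clear breathing mask on a black rim, 96 mm in diameter and 87 mm tall, green connector on top; origin at the centre of its underside
- scope: bystander: lying laryngoscope, steel and green handle 120 mm long with a grey blade across its end, 30 mm tall; origin at the underside of the handle's middle
Things that resemble listed ones, but are neither listed nor needed, are in the scene too. There is more than one size of the part that bears pin_knob; the job needs the smallest.

How it is judged (in metres and radians):
On the way:
1. the gate is swung shut, its hole in line with the fork's (value of joint gate below 0.05 rad), for 0.2 s.
At the end, for the whole second after the job is handed in: The gate is shut (within 0.05 rad) and the pin passes through upper plate, gate and lower plate, in line with the holes within 0.2 rad, the underside of its knob within 8 mm of the hole's mouth; pin released (value of joint gate below 0.05 rad and distance between pin_shoulder and fork below 0.008 m and angle between the z axis of pin_shoulder and the z axis of fork, either way round below 0.2 rad and z of pin_knob in the frame of fork above 0.015 m); the robot touches nothing.
It fails at once if the bottle was pushed more than 30 mm (distance of bottle from where it was at the start of the episode above 0.03 m).
It fails at once if the mask was pushed more than 30 mm (distance of mask from where it was at the start of the episode above 0.03 m).
It fails at once if the laryngoscope was pushed more than 30 mm (distance of scope from where it was at the start of the episode above 0.03 m).
It also fails if it takes over 53 s, if anything falls off the work surface, if the arm or the gripper's body presses on something with over 40 N, if the wrist force passes 120 N, or if a joint passes its speed limit or range.

### The arm

A 7-joint arm with a two-finger parallel gripper is mounted at the origin on the work surface. World frame = base frame: x ahead of the robot, y to its left, z up, the work surface at z = 0. Lengths are in mm, angles in degrees, forces in N, time in s.
With the tool pointing down it reaches from about 425 to 800 mm from the base axis. Payload 8.3 kg.
Tool frame: the origin (TCP) lies midway between the tips of the shut fingers; the grasp point (between the pads) lies 19 mm behind it; z points along the fingers, y is the direction in which the jaws open and shut (so a half turn about z gives the same grasp; the last joint's range is limited). The gripper opens to 85 mm and grips with 20 to 120 N. Pads are 22 mm wide; open, the fingers measure 114 mm over their backs; the gripper's body (76 mm by 85 mm) begins 54 mm behind the grasp point. The pads swing forward as they close: fully open they stand 13 mm farther back than shut.
Start: joints at [60.682, 21.967, 0.94, 78.501, -0.361, 79.538, -2.664], TCP at [271.21, -563.07, 231.279] pointing down, gripper open.
Joint ranges: [-169.22, 169.22], [-14.56, 117.87], [-87.37, 89.26], [10.42, 133.3], [-82.24, 262.24], [0.94, 117.77], [-172.7, 172.7]. Speed limits (degrees/s): [136.94, 136.94, 172.46, 172.46, 180, 180, 180].

### API

Orientations are given as [roll, pitch, yaw] about the fixed x, y, z axes, in that order (R = Rz(yaw) Ry(pitch) Rx(roll)).
In Python, from plant import manip gives the robot as it stands.
- The arm moves only by the tool drive_tool, never from a script. Its argument "increments" is a list of rows, each a list of 3 entries, a list of its own where there are three numbers: the shift along the world's x, y, z in mm, then the turn, a rotation vector about the world's x, y, z in rad, then the closure in counts, from 0 (fully open) to 255 (shut). A call has 1 to 12 rows; each row is the pose to reach, as a shift and turn from the pose commanded when the call began; what a row does not reach only later rows make up. A row lasts 1/10 s, in which the tool goes at most 50 mm and 8.59 degrees, less where a joint would pass 70% of its speed; a pose out of reach is approached as far as the arm can. A call with a gripper value outside its range is refused whole. The fingers move at their own pace and stop on an object; "newtons" is the grip in N (left out, the last holds). Time passes only in rows, so rows that repeat a pose let the fingers close. It gives the time, the measured TCP pose, the force and the opening at its end, in the units of the state.
- manip.sense(): the state, without advancing time (a new reading comes with each control period).
- manip.get_image(name): name is "side" or "top" or "wrist"; returns a dict with "frame" (420x560x3 uint8, red, green, blue), "fx", "fy", "cx", "cy" (pixels), "origin" and "rotation" of the camera in the world; the wrist camera has in their place "T_tool_cam" (4x4, takes a point from camera to tool coordinates, whose origin is the TCP and whose axes are the flange's). Camera axes: x right, y up, looking along -z (the intrinsics and any distortion apply to the point x, -y, -z); pixel columns grow to the right and rows downward; lengths in mm; the calibration is good to about 2 mm. A picture is of the moment at which its call begins: read the wrist's pose just before it. There is no depth.
- manip.finish_job(): hands the job in, once; it reports no verdict.
The state is a dict: "time_s": time; "joints": joint angles; "qd": joint speeds; "joint_torque": joint torques, N m; "ee_pos": TCP position; "ee_rot": TCP orientation; "wrist_force": force on the tool from outside, world axes, zero at the start; "moment": the same for the moment, N m; "grip_width": finger opening in mm.
Only numpy, scipy, OpenCV 4.12 (cv2) and the standard library are available. Lean on these libraries where they do the work, as an engineer would, in place of code of your own. Each camera call takes 0.05 s, during which the arm holds its last target.

## Working session

There is one attempt and no reset: what is moved stays moved. The work goes in short steps, Python scripts to look and compute and a tool call to move; the robot and the scene stay as the last step left them, time stands still between calls to the robot, and variables do not carry over. Pictures are saved under pics/ and viewed, and the job is handed in when it is done.

Besides the shell and the picture viewer there is one more tool, called after "Emit:" as name(argument=value, ...) on one line, values as JSON. drive_tool: Moves the arm, as the interface text tells. Its arguments: {"type":"object","properties":{"increments":{"type":"array"},"newtons":{"type":"number"}},"required":["increments"]}

```bash
ls; mkdir -p pics
python3 - <<'E'
from plant import manip
import cv2,json
s=manip.sense();print(s)
for n in ("side","top","wrist"):
    d=manip.get_image(n)
    cv2.imwrite(f"pics/{n}0.png",d["frame"][:,:,::-1])
    print(n,{k:(v.tolist() if hasattr(v,'tolist') else v) for k,v in d.items() if k!="frame"})
E
```

```text
pics
{'time_s': 0.0, 'joints': array([60.68144846, 22.01554965,  0.93827144, 78.56238572, -0.36316871,
       79.53672724, -2.6660335 ]), 'qd': array([ 0.07672063,  0.01076169,  0.01718373, -0.06748111, -0.07149681,
        0.00714086,  0.06165878]), 'joint_torque': array([-6.31526855e-04, -6.27611804e+01,  8.43515061e-01, -3.71825945e+01,
        1.64613611e-02,  1.44510716e-02, -3.47995297e-05]), 'ee_pos': array([ 271.00584639, -562.62939984,  230.26710717]), 'ee_rot': array([-1.79888083e+02, -8.94709466e-05,  2.57160067e+01]), 'wrist_force': array([ 0.67160318, -0.21767528,  0.31399178]), 'moment': array([0.00848825, 0.00383834, 0.01737313]), 'grip_width': 85.11447236964732}
side {'fx': 423.26117870369376, 'fy': 423.26117870369376, 'cx': 273.563294972771, 'cy': 204.06085346780287, 'origin': [166.77786995478166, 822.8037554108618, 725.532565547372], 'rotation': [56.86771612122436, -1.375046999444114, -153.89467031647058]}
top {'fx': 413.9632126931097, 'fy': 413.9632126931097, 'cx': 281.92278937994854, 'cy': 206.36350327243875, 'origin': [417.4692418666418, 20.8407981953714, 1034.8614243966447], 'rotation': [10.548603352129186, -0.6066029618541097, -89.16694466149848]}
wrist {'fx': 349.2300343181584, 'fy': 349.2300343181584, 'cx': 283.03588184649425, 'cy': 208.24356702258262, 'T_tool_cam': [[-0.000311641257719877, 0.9528267266296826, 0.3035146321017936, 78.57690267166005], [0.9999994709018832, 0.0005944889725760545, -0.0008395110547440702, 0.29120388918302265], [-0.0009803446720613384, 0.3035142098864931, -0.9528264077581493, -142.083660809042], [0.0, 0.0, 0.0, 1.0]]}
```

View pics/side0.png

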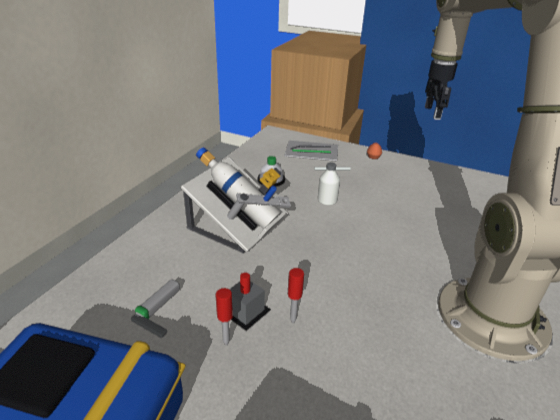

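View pics/top0.png

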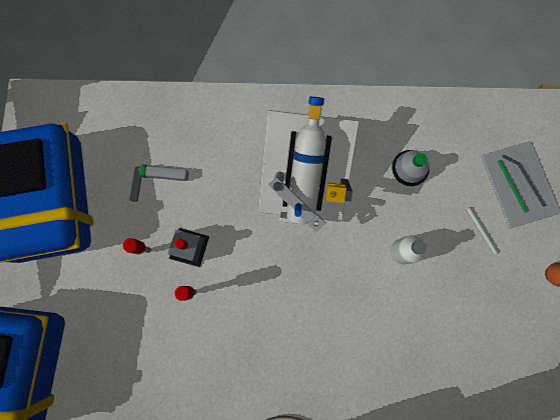

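View pics/wrist0.png

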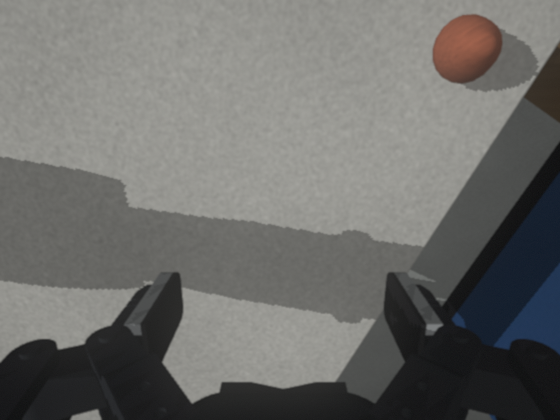

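```bash
cat > h.py <<'E'
import numpy as np, cv2
from scipy.spatial.transform import Rotation as R
def cam(d,pose=None):
    if "T_tool_cam" in d:
        T=np.array(d["T_tool_cam"]);W=np.eye(4)
        W[:3,:3]=R.from_euler('xyz',pose["ee_rot"],degrees=True).as_matrix();W[:3,3]=pose["ee_pos"]
        C=W@T;return C[:3,:3],C[:3,3]
    return R.from_euler('xyz',d["rotation"],degrees=True).as_matrix(),np.array(d["origin"])
def ray(d,px,C):
    v=np.array([(px[0]-d["cx"])/d["fx"],-(px[1]-d["cy"])/d["fy"],-1.]);v=C[0]@v
    return C[1],v/np.linalg.norm(v)
def proj(d,p,C):
    q=C[0].T@(np.array(p,float)-C[1]);return np.array([d["cx"]+d["fx"]*q[0]/-q[2],d["cy"]+d["fy"]*(-q[1])/-q[2]])
def onz(d,px,C,z):
    o,v=ray(d,px,C);return o+v*(z-o[2])/v[2]
def onplane(d,px,C,p0,n):
    o,v=ray(d,px,C);return o+v*np.dot(np.array(p0)-o,n)/np.dot(v,n)
def tri(r1,r2):
    A=np.array([r1[1],-r2[1]]).T;t=np.linalg.lstsq(A,r2[0]-r1[0],rcond=None)[0]
    a=r1[0]+t[0]*r1[1];b=r2[0]+t[1]*r2[1];return (a+b)/2,np.linalg.norm(a-b)
def blobs(f,lo,hi,mn=8):
    h=cv2.cvtColor(f,cv2.COLOR_RGB2HSV);m=cv2.inRange(h,np.array(lo),np.array(hi))
    n,_,st,ce=cv2.connectedComponentsWithStats(m)
    return [(ce[i].round(1).tolist(),st[i].tolist()) for i in range(1,n) if st[i][4]>=mn],m
E
python3 - <<'E'
from plant import manip
from h import *
import pickle
I={n:manip.get_image(n) for n in("side","top")}
pickle.dump(I,open("i0.pkl","wb"))
for n,d in I.items():
    f=d["frame"]
    print(n,"red",blobs(f,(0,200,80),(4,255,255))[0]);print("yel",blobs(f,(18,150,80),(30,255,255))[0]);print("blue",blobs(f,(105,150,60),(125,255,255))[0])
t=I["top"]["frame"][80:270,150:430];cv2.imwrite("pics/topz.png",cv2.resize(t[:,:,::-1],None,fx=2.85,fy=2.85,interpolation=cv2.INTER_CUBIC))
t=I["side"]["frame"][130:350,170:350];cv2.imwrite("pics/sidez.png",cv2.resize(t[:,:,::-1],None,fx=2.7,fy=2.7,interpolation=cv2.INTER_CUBIC))
E
```

```text
side red [([295.4, 283.4], [289, 269, 14, 30, 369]), ([244.8, 283.1], [241, 274, 9, 19, 155]), ([223.9, 304.5], [217, 289, 15, 32, 419])]
yel [([206.5, 157.5], [201, 152, 13, 13, 90]), ([269.3, 177.8], [260, 169, 20, 19, 218]), ([116.4, 381.2], [84, 342, 66, 78, 1198]), ([172.6, 386.8], [156, 362, 29, 58, 154])]
blue [([245.4, 60.9], [214, 0, 85, 137, 7471]), ([443.1, 85.0], [358, 0, 173, 176, 21843]), ([200.5, 152.0], [196, 148, 11, 10, 54]), ([230.6, 181.0], [223, 173, 18, 19, 106]), ([269.6, 192.7], [264, 185, 12, 16, 92]), ([70.5, 372.5], [0, 324, 131, 96, 4158]), ([144.4, 388.5], [102, 351, 76, 69, 3130]), ([172.9, 403.8], [160, 380, 22, 40, 396])]
top red [([129.3, 244.6], [123, 238, 14, 14, 149]), ([179.1, 243.0], [175, 239, 9, 9, 68]), ([181.5, 292.8], [175, 286, 14, 14, 152])]
yel [([314.5, 111.8], [309, 105, 12, 15, 149]), ([67.6, 148.2], [57, 123, 16, 65, 122]), ([335.4, 192.4], [325, 183, 22, 20, 346]), ([73.3, 197.5], [72, 189, 3, 19, 25]), ([34.9, 217.9], [0, 207, 70, 23, 740]), ([56.5, 248.2], [6, 226, 73, 35, 148]), ([39.2, 344.3], [28, 315, 20, 89, 185]), ([7.1, 415.5], [0, 412, 16, 8, 121])]
blue [([315.9, 100.6], [309, 97, 15, 8, 108]), ([40.7, 172.5], [0, 124, 73, 95, 3478]), ([305.9, 157.8], [293, 151, 27, 12, 185]), ([297.5, 209.4], [295, 203, 6, 14, 71]), ([36.2, 238.4], [0, 220, 76, 41, 2213]), ([80.7, 241.5], [80, 236, 3, 12, 13]), ([44.7, 255.5], [8, 249, 71, 13, 155]), ([16.8, 359.0], [0, 314, 39, 98, 2422])]
```

View pics/topz.png

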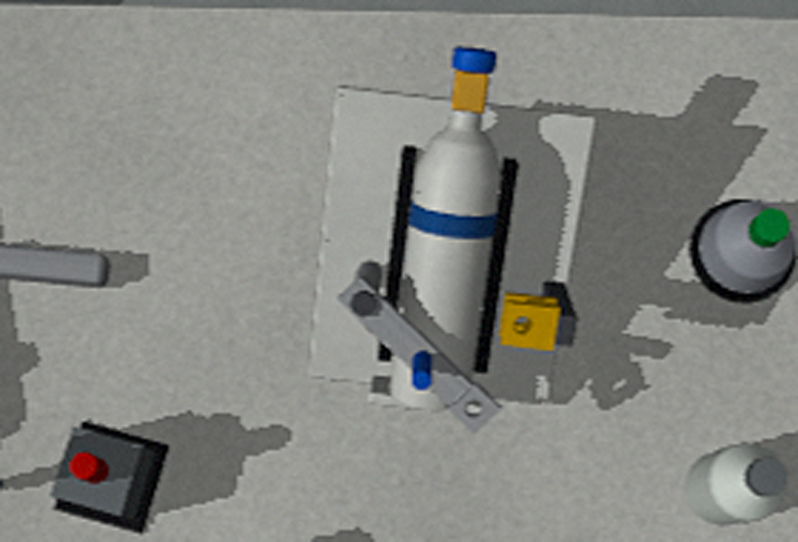

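View pics/sidez.png

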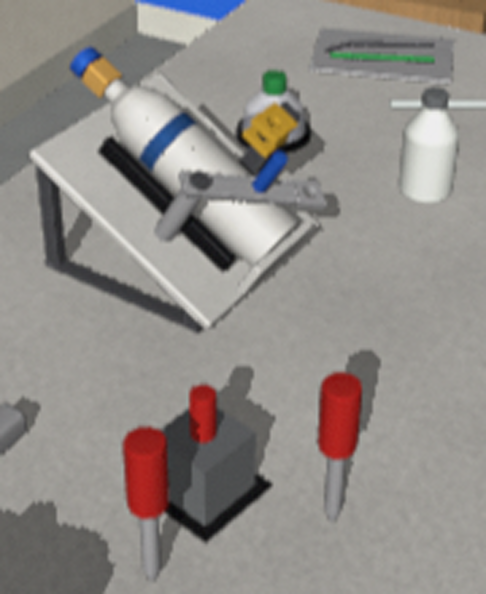

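Run:
```python
from h import *
import pickle
I=pickle.load(open("i0.pkl","rb"));t=I["top"];C=cam(t);s=I["side"];S=cam(s)
F=onz(t,(333.2,193.3),C,156);print("fork",F)
P=onz(t,(278.1,186.3),C,156-6*.866);print("pivot",P)
d=P-F;yaw=np.arctan2(-d[0],d[1]);print("yaw approx",np.degrees(yaw),np.linalg.norm(d[:2]))
# top-of-pivot at fork z -6 is offset (-)x
Rz=R.from_euler('z',yaw).as_matrix()
n=Rz@[-.5,0,.866];u=Rz@[.866,0,.5]
Pp=onplane(t,(278.1,186.3),C,F-6*n,n);d=Pp-F
print(Pp,[d@u,d@Rz[:,1],d@n])
E_=onplane(t,(316,223.2),C,F-11*n,n);d=E_-F;print("eye",E_,d@u,d@Rz[:,1])
pk=onz(t,(179.1,243),C,64+45);print("knob top",pk, tri(ray(t,(179.1,243),C),ray(s,(244.8,283.1),S)))
print("handle tri",tri(ray(t,(297.5,209.4),C),ray(s,(269.6,192.7),S)))
print("big",tri(ray(t,(129.3,244.6),C),ray(s,(223.9,304.5),S)),tri(ray(t,(181.5,292.8),C),ray(s,(295.4,283.4),S)))
for nm,p,z in(("bottle",(408,249),60),("mask",(412,167),40),("scope",(186,174),15)):print(nm,onz(t,p,C,z))
```

```text
fork [611.99983962 -97.20030794 156.        ]
pivot [626.81533842  22.90464863 150.804     ]
yaw approx -7.032173495253995 121.01528662324158
[627.17654857  22.90820964 149.27862876] [np.float64(-3.050608253603807), np.float64(121.063042603284), np.float64(-5.999735999999952)]
eye [552.86457777 -64.20259326 107.08010805] -78.78431724340345 25.509758088715145
knob top [503.03978683 241.85923416 109.        ] (array([503.07733196, 246.04567501,  88.19115242]), np.float64(4.021710213864378))
handle tri (array([576.16606017, -20.1851058 , 149.08985075]), np.float64(0.462209383915122))
big (array([493.45571943, 346.10295089, 122.24126403]), np.float64(6.779312625914565)) (array([393.73297987, 227.42682557, 119.55405356]), np.float64(1.847926293539757))
bottle [ 501.79700887 -285.60279025   60.        ]
mask [ 708.2217723  -310.37109675   40.        ]
scope [687.01465928 257.33208878  15.        ]
```

```bash
cat >> h.py <<'E'
def fork(yaw_deg):
    Rz=R.from_euler('z',yaw_deg,degrees=True).as_matrix();c,s=np.cos(np.pi/6),.5
    return np.array([Rz@[c,0,s],Rz@[0,1,0],Rz@[-s,0,c]]).T
def toolA(yaw): 
    B=fork(yaw);return np.array([B[:,0],-B[:,1],-B[:,2]]).T
def delta(st,p,Rt):
    R0=R.from_euler('xyz',st["ee_rot"],degrees=True).as_matrix()
    return (np.array(p)-st["ee_pos"]).round(1),R.from_matrix(Rt@R0.T).as_rotvec().round(4)
E
python3 - <<'E'
from plant import manip
from h import *
st=manip.sense();F=np.array([612,-97,156]);B=fork(-6)
p=F+B@[-70,60,120];print(p,delta(st,p,toolA(-6)))
E
```

```text
[498.31070825 -24.72027716 224.92304845] (array([227.2, 538.2,  -5.9]), array([ 0.0898, -0.5225, -0.541 ]))
```

Emit:
drive_tool(increments=[[[30, 60, 70], [0, 0, -0.1], 255], [[60, 120, 70], [0.03, -0.2, -0.25], 255], [[100, 220, 70], [0.06, -0.35, -0.4], 255], [[227, 538, 40], [0.09, -0.5225, -0.541], 255], [[227, 538, 40], [0.09, -0.5225, -0.541], 255], [[227, 538, 40], [0.09, -0.5225, -0.541], 255], [[227, 538, 20], [0.09, -0.5225, -0.541], 255], [[227, 538, 20], [0.09, -0.5225, -0.541], 255], [[227, 538, 0], [0.09, -0.5225, -0.541], 255], [[227, 538, 0], [0.09, -0.5225, -0.541], 255], [[227, 538, 0], [0.09, -0.5225, -0.541], 255], [[227, 538, 0], [0.09, -0.5225, -0.541], 255]])

```text
time_s: 1.45
ee_pos: [499.0, -39.9, 232.1]
ee_rot: [180.0, -30.0, -6.0]
wrist_force: [0.8, -1.4, -0.3]
grip_width: -0.1
```

Run:
```python
from plant import manip
from h import *
import pickle
manip.get_image("top");manip.get_image("top")
st=manip.sense();d=manip.get_image("wrist");print(st["ee_pos"],st["ee_rot"],st["qd"].round(2),st["joints"].round(1))
pickle.dump((st,d),open("w1.pkl","wb"));cv2.imwrite("pics/w1.png",d["frame"][:,:,::-1])
C=cam(d,st);F=np.array([612,-97,156]);print(proj(d,F,C))
```

```text
[499.0419794  -32.60396865 231.73159956] [-179.98677001  -29.91457329   -5.33153132] [ 7.01 -0.22  4.66 -0.67 -3.95  1.18 15.05] [ 13.2 -14.5 -13.4 123.2  -0.6  41.1 -95.6]
[355.60762235 116.13216897]
```

View pics/w1.png

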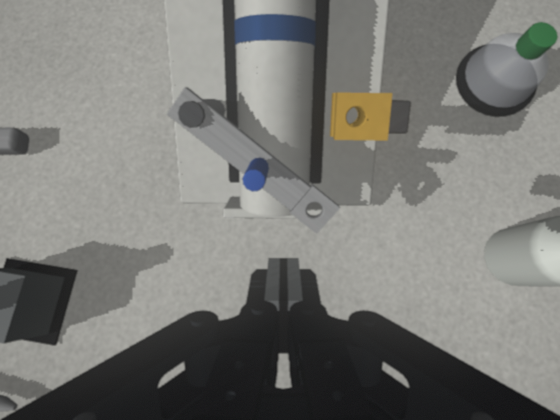

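Run:
```python
from plant import manip
from h import *
import pickle
for i in range(6): manip.get_image("top")
st=manip.sense();d=manip.get_image("wrist");print(st["time_s"],st["ee_pos"],st["ee_rot"],st["qd"].round(2),st["joints"].round(1))
pickle.dump((st,d),open("w1.pkl","wb"))
f=d["frame"][60:250,150:430];cv2.imwrite("pics/w1z.png",cv2.resize(f[:,:,::-1],None,fx=2.85,fy=2.85,interpolation=cv2.INTER_CUBIC))
```

```text
1.9 [498.53922127 -43.91604291 232.42934836] [179.96858093 -29.93926268  -6.21918938] [ 0.02  0.1  -0.32  0.08  0.1  -0.11 -0.28] [ 14.2 -14.5 -12.9 123.1  -0.7  41.2 -95. ]
```

View pics/w1z.png

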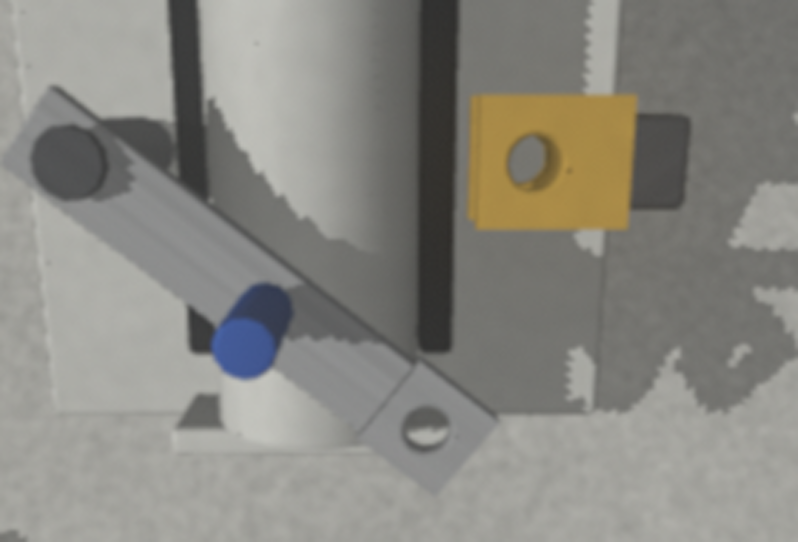

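Run:
```python
from h import *
import pickle
st,d=pickle.load(open("w1.pkl","rb"));C=cam(d,st)
z=lambda x,y:(150+(x+.5)/2.85-.5,60+(y+.5)/2.85-.5)
for yaw in(-6.2,):
    B=fork(yaw);F=onplane(d,z(533.5,162),C,[0,0,156/B[2,2]*B[2,2]],[0,0,1]);print("fork",F)
    L=lambda px,h:B.T@(onplane(d,px,C,F+h*B[:,2],B[:,2])-F)
    for q in((476,95),(637,95),(629,230),(478,230)):print(L(z(*q),0).round(1))
    print("eye",L(z(426,428),-11).round(1));print("handle top",L(z(245,348),39).round(1))
    for h in(-11,-8,-5,-2,0): print("piv",h,L(z(69,162),h).round(1))
```

```text
fork [612.06648134 -96.50231585 156.        ]
[16.5 15.4 -0. ]
[ 16.5 -25.6  -0. ]
[-17.5 -26.2   0. ]
[-17.5  13.9  -0. ]
eye [-76.3  26.4 -11. ]
handle top [-40.3  71.7  39. ]
piv -11 [ -0.5 124.  -11. ]
piv -8 [ -0.4 123.1  -8. ]
piv -5 [ -0.2 122.2  -5. ]
piv -2 [-1.000e-01  1.213e+02 -2.000e+00]
piv 0 [  0.  120.7  -0. ]
```

```bash
cat >> h.py <<'E'
F0=np.array([612.1,-96.5,156.]);Y0=-6.2;B0=fork(Y0)
E
python3 - <<'E'
from plant import manip
from h import *
st=manip.sense()
for q in((-78,71,60),(-78,71,6),(-60,71,6),(-40,68,6),(-20,62,6)):
    p=F0+B0@q;print(q,p.round(1),delta(st,p,toolA(Y0)))
E
```

```text
(-78, 71, 60) [522.8 -15.4 169. ] (array([ 24.3,  28.4, -63.4]), array([ 0.0004, -0.0012,  0.0004]))
(-78, 71, 6) [549.6 -18.3 122.2] (array([  51.1,   25.5, -110.2]), array([ 0.0004, -0.0012,  0.0004]))
(-60, 71, 6) [565.1 -20.  131.2] (array([  66.6,   23.8, -101.2]), array([ 0.0004, -0.0012,  0.0004]))
(-40, 68, 6) [582.  -24.8 141.2] (array([ 83.5,  18.9, -91.2]), array([ 0.0004, -0.0012,  0.0004]))
(-20, 62, 6) [598.6 -32.7 151.2] (array([100.1,  11.1, -81.2]), array([ 0.0004, -0.0012,  0.0004]))
```

Emit:
drive_tool(increments=[[[24, 28, -63], [0, 0, 0], 255], [[24, 28, -63], [0, 0, 0], 255], [[24, 28, -63], [0, 0, 0], 255], [[24, 28, -63], [0, 0, 0], 255], [[24, 28, -63], [0, 0, 0], 255]])

```text
time_s: 2.45
ee_pos: [523.2, -15.1, 170.8]
ee_rot: [180.0, -30.0, -6.1]
wrist_force: [-0.2, -0.2, 0.2]
grip_width: 0.2
```

```bash
cat > w.py <<'E'
from plant import manip
from h import *
import sys
def where(*qs):
    st=manip.sense();T=R.from_euler('xyz',st["ee_rot"],degrees=True).as_matrix()
    print(round(st["time_s"],2),st["ee_pos"].round(1),st["ee_rot"].round(2),"j",st["joints"].round(1),"qd",abs(st["qd"]).max().round(2),"F",st["wrist_force"].round(1),"M",st["moment"].round(2),"g",round(st["grip_width"],1))
    print("fork frame",(B0.T@(st["ee_pos"]-F0)).round(1))
    for q in qs:
        print(q,*delta(st,F0+B0@q,toolA(Y0)))
    return st
E
python3 -c "
from w import *
where((-78,71,6),(-60,71,6),(-40,68,6),(-20,62,6))"
```

```text
2.45 [523.2 -15.1 170.8] [179.96 -30.04  -6.12] j [  14.7   -7.3  -19.1  125.7    6.    31.7 -105.3] qd 0.5 F [-0.2 -0.2  0.2] M [0.04 0.49 0.  ] g 0.2
fork frame [-76.7  71.3  61.4]
(-78, 71, 6) [ 26.4  -3.2 -48.6] [ 0.0007  0.0006 -0.0011]
(-60, 71, 6) [ 41.9  -4.8 -39.6] [ 0.0007  0.0006 -0.0011]
(-40, 68, 6) [ 58.8  -9.7 -29.6] [ 0.0007  0.0006 -0.0011]
(-20, 62, 6) [ 75.4 -17.5 -19.6] [ 0.0007  0.0006 -0.0011]
```

Emit:
drive_tool(increments=[[[13, -1.5, -24], [0, 0, 0], 255], [[26, -3, -49], [0, 0, 0], 255], [[26, -3, -49], [0, 0, 0], 255], [[34, -4, -44.5], [0, 0, 0], 255], [[42, -5, -40], [0, 0, 0], 255], [[46, -6, -37.5], [0, 0, 0], 255], [[50, -7, -35], [0, 0, 0], 255], [[54, -8.5, -32.5], [0, 0, 0], 255], [[59, -10, -29.5], [0, 0, 0], 255], [[59, -10, -29.5], [0, 0, 0], 255]])

```text
time_s: 3.45
ee_pos: [581.4, -25.7, 140.6]
ee_rot: [179.9, -29.9, -6.1]
wrist_force: [-2.8, -2.0, -1.5]
grip_width: 0.0
```

```bash
python3 -c "
from w import *
st=where((-30,65,6),(-20,62,6),(-15,61,6))
d=manip.get_image('wrist');cv2.imwrite('pics/w2.png',d['frame'][:,:,::-1])"
```

```text
3.45 [581.4 -25.7 140.6] [179.89 -29.88  -6.13] j [  15.9    3.1  -20.   120.5   13.2   27.6 -110.1] qd 0.62 F [-2.8 -2.  -1.5] M [-0.3   1.26 -0.26] g 0.0
fork frame [-40.8  67.    5.8]
(-30, 65, 6) [ 8.9 -3.   5.6] [ 0.0015 -0.0023 -0.0003]
(-20, 62, 6) [17.2 -6.9 10.6] [ 0.0015 -0.0023 -0.0003]
(-15, 61, 6) [21.4 -8.4 13.1] [ 0.0015 -0.0023 -0.0003]
```

View pics/w2.png

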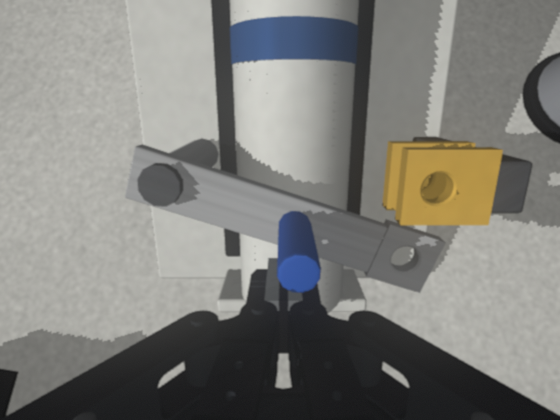

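Emit:
drive_tool(increments=[[[4, -1.5, 2.5], [0, 0, 0], 255], [[8, -3, 5], [0, 0, 0], 255], [[11, -4.5, 7], [0, 0, 0], 255], [[14, -6, 9], [0, 0, 0], 255], [[16, -6.5, 10], [0, 0, 0], 255], [[17, -7, 10.6], [0, 0, 0], 255], [[17, -7, 10.6], [0, 0, 0], 255]])

```text
time_s: 4.2
ee_pos: [599.1, -30.7, 150.9]
ee_rot: [180.0, -30.0, -6.0]
wrist_force: [-3.1, -2.0, -0.4]
grip_width: 0.2
```

```bash
python3 -c "
from w import *
st=where((-18,61,6),(-16,61,6),(-15,61,6))
d=manip.get_image('wrist');cv2.imwrite('pics/w3.png',d['frame'][:,:,::-1])"
```

```text
4.2 [599.1 -30.7 150.9] [179.97 -29.98  -5.99] j [  16.4    4.5  -19.8  117.7   12.5   29.  -108.3] qd 0.31 F [-3.1 -2.  -0.4] M [-0.25  1.15 -0.23] g 0.2
fork frame [-19.9  64.    5.6]
(-18, 61, 6) [ 1.1 -3.2  1.3] [ 0.0005 -0.0005 -0.0033]
(-16, 61, 6) [ 2.9 -3.4  2.3] [ 0.0005 -0.0005 -0.0033]
(-15, 61, 6) [ 3.7 -3.4  2.8] [ 0.0005 -0.0005 -0.0033]
```

View pics/w3.png

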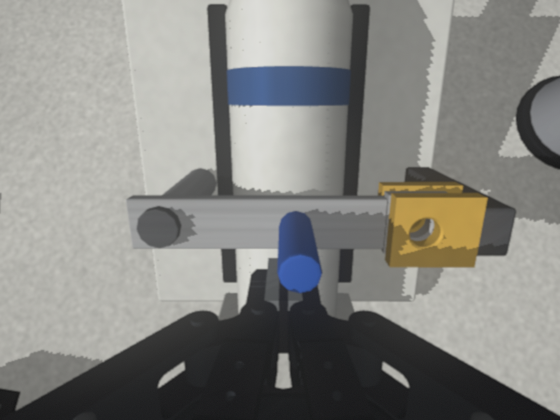

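Emit:
drive_tool(increments=[[[0.9, -1.5, 0.5], [0, 0, 0], 255], [[1.7, -2, 1], [0, 0, 0], 255], [[2.6, -2.5, 1.5], [0, 0, 0], 255], [[2.6, -2.5, 1.5], [0, 0, 0], 255]])

```text
time_s: 4.65
ee_pos: [599.4, -31.5, 150.3]
ee_rot: [180.0, -29.7, -5.9]
wrist_force: [-13.1, 3.5, 0.8]
grip_width: 0.1
```

```bash
python3 -c "
from w import *
st=where((-16,61,6),)
d=manip.get_image('wrist');cv2.imwrite('pics/w4.png',cv2.resize(d['frame'][150:310,100:540,::-1],None,fx=1.8,fy=1.8))"
```

```text
4.65 [599.4 -31.5 150.3] [179.97 -29.69  -5.88] j [  16.6    4.7  -19.8  117.4   12.1   29.3 -107.7] qd 0.16 F [-13.1   3.5   0.8] M [0.61 2.6  0.16] g 0.1
fork frame [-19.8  63.2   4.9]
(-16, 61, 6) [ 2.5 -2.5  2.9] [-0.0001 -0.0055 -0.0054]
```

View pics/w4.png

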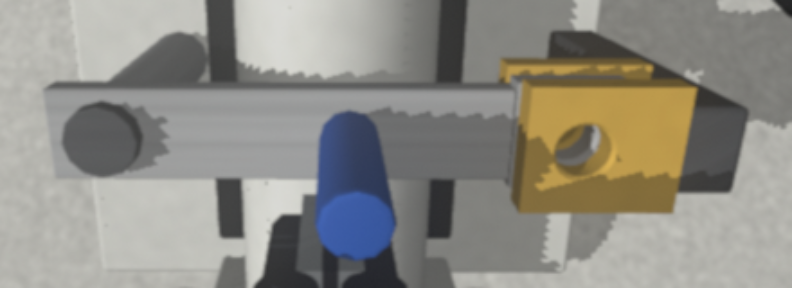

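Emit:
drive_tool(increments=[[[-13, 1.5, -7.5], [0, 0, 0], 255], [[-26, 3, -15], [0, 0, 0], 255], [[-40, 5, 10], [0, 0, 0], 255], [[-60, 10, 50], [0, 0, 0], 200], [[-70, 30, 90], [0, 0.1, 0], 100]])

```text
time_s: 5.2
ee_pos: [527.3, -5.4, 237.6]
ee_rot: [179.3, -24.2, -5.8]
wrist_force: [1.7, -0.5, -1.0]
grip_width: 28.3
```

```bash
python3 -c "
from w import *
st=where()
Rt=R.from_euler('xyz',[180,0,25],degrees=True).as_matrix()
print(delta(st,[485,235,245],Rt))
d=manip.get_image('wrist');cv2.imwrite('pics/w5.png',d['frame'][:,:,::-1])"
```

```text
5.2 [527.3  -5.4 237.6] [179.25 -24.24  -5.77] j [  16.7   -7.1  -21.4  114.2    3.5   48.8 -102.8] qd 130.65 F [ 1.7 -0.5 -1. ] M [0.05 0.35 0.04] g 28.3
fork frame [-40.7  81.4 117.7]
(array([-42.3, 240.4,   7.4]), array([-0.0587,  0.4242,  0.5316]))
```

View pics/w5.png

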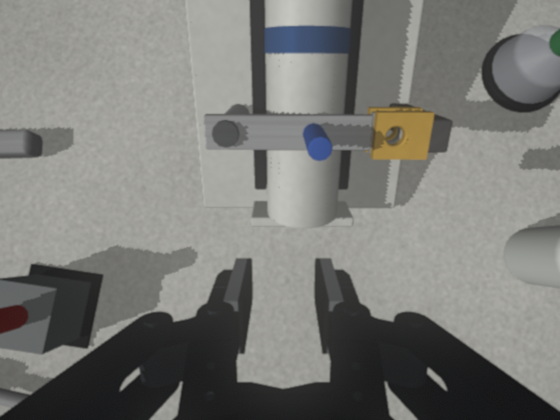

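Emit:
drive_tool(increments=[[[-20, 50, 20], [-0.02, 0.14, 0.15], 100], [[-30, 100, 20], [-0.04, 0.28, 0.3], 100], [[-36, 150, 20], [-0.059, 0.42, 0.45], 100], [[-42, 200, 12], [-0.059, 0.424, 0.53], 100], [[-42, 240, 7], [-0.059, 0.424, 0.532], 100], [[-42, 240, 7], [-0.059, 0.424, 0.532], 100], [[-42, 240, 7], [-0.059, 0.424, 0.532], 100], [[-42, 240, 7], [-0.059, 0.424, 0.532], 100], [[-42, 240, 7], [-0.059, 0.424, 0.532], 100]])

```text
time_s: 6.15
ee_pos: [490.9, 234.3, 247.2]
ee_rot: [-180.0, -0.5, 24.9]
wrist_force: [-0.7, 0.2, -0.4]
grip_width: 51.8
```

```bash
python3 -c "
from w import *
import pickle
for i in range(2): manip.get_image('top')
st=where()
d=manip.get_image('wrist');cv2.imwrite('pics/w6.png',d['frame'][:,:,::-1])
pickle.dump((st,d),open('w6.pkl','wb'));print(blobs(d['frame'],(0,180,60),(5,255,255)))
cv2.imwrite('pics/w6z.png',cv2.resize(d['frame'][130:330,180:420,::-1],None,fx=3,fy=3,interpolation=cv2.INTER_CUBIC))
"
```

```text
6.25 [490.7 234.3 247.1] [-179.96   -0.43   24.94] j [   0.    14.1  -34.7   89.1    8.2   78.9 -100.4] qd 0.16 F [ 0.3 -0.   0.7] M [0.   0.03 0.06] g 51.9
fork frame [-89.9 315.8 157.2]
([], array([[0, 0, 0, ..., 0, 0, 0],
       [0, 0, 0, ..., 0, 0, 0],
       [0, 0, 0, ..., 0, 0, 0],
       ...,
       [0, 0, 0, ..., 0, 0, 0],
       [0, 0, 0, ..., 0, 0, 0],
       [0, 0, 0, ..., 0, 0, 0]], shape=(420, 560), dtype=uint8))
```

View pics/w6.png

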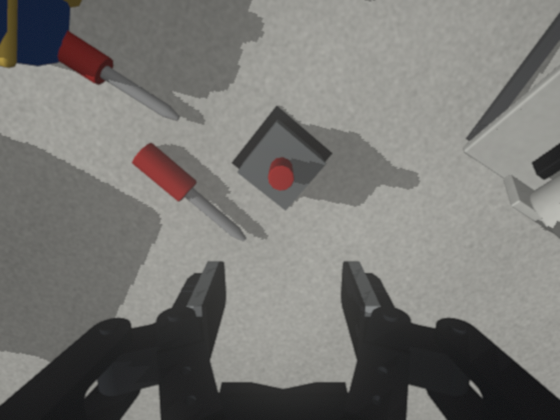

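View pics/w6z.png

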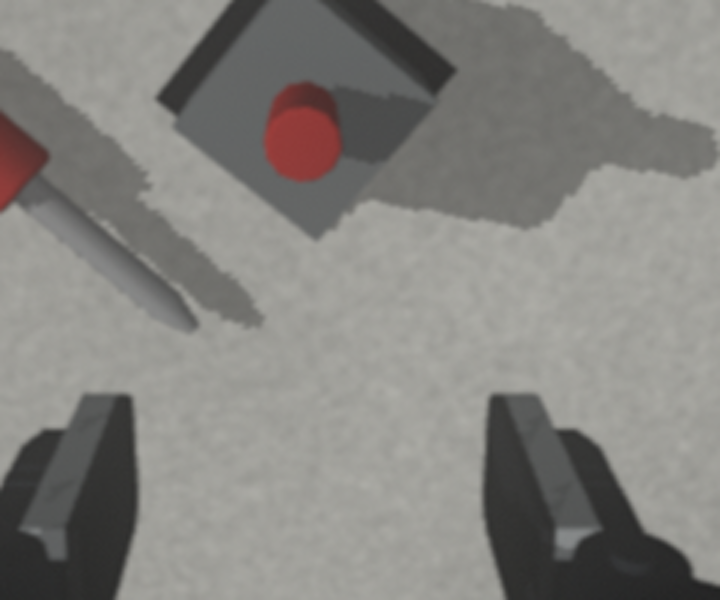

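```bash
python3 -c "
from w import *
import pickle
st,d=pickle.load(open('w6.pkl','rb'));C=cam(d,st)
for p in((243,238),(138,150),(165,172),(178,118),(85,58)):print(p,onz(d,p,C,0).round(),onz(d,p,C,140).round())
print('knob',onz(d,(280.8,177.5),C,109))
t=manip.get_image('top');cv2.imwrite('pics/t6.png',t['frame'][:,:,::-1])
t=manip.get_image('side');cv2.imwrite('pics/s6.png',t['frame'][:,:,::-1])
"
```

```text
(243, 238) [397. 243.   0.] [456. 252. 140.]
(138, 150) [445. 390.   0.] [487. 346. 140.]
(165, 172) [434. 355.   0.] [480. 323. 140.]
(178, 118) [496. 362.   0.] [520. 328. 140.]
(85, 58) [513. 469.   0.] [530. 396. 140.]
knob [505.26374054 242.66762844 109.        ]
```

View pics/t6.png

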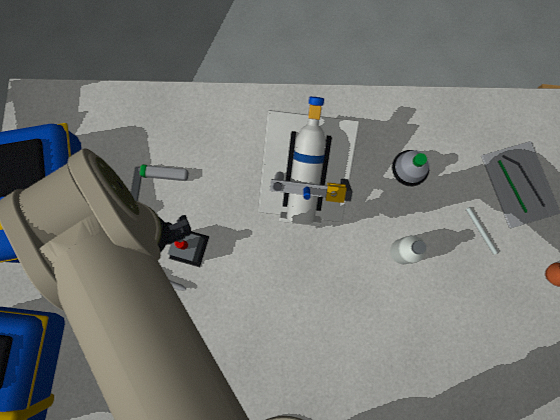

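View pics/s6.png

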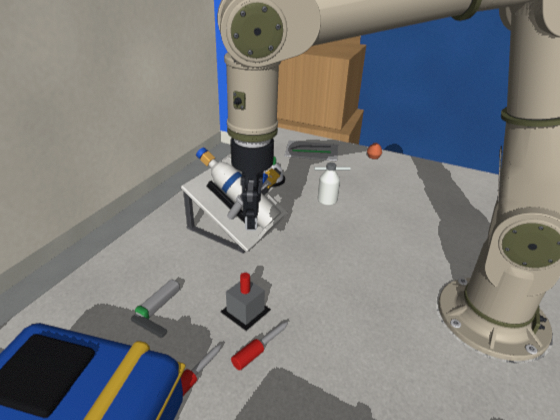

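Emit:
drive_tool(increments=[[[14, 9, -40], [0, 0.007, 0], 100], [[14, 9, -80], [0, 0.007, 0], 100], [[14, 9, -110], [0, 0.007, 0], 100], [[14, 9, -120], [0, 0.007, 0], 100], [[14, 9, -120], [0, 0.007, 0], 100], [[14, 9, -120], [0, 0.007, 0], 100]])

```text
time_s: 7.0
ee_pos: [505.0, 245.0, 128.1]
ee_rot: [-179.7, -0.1, 25.1]
wrist_force: [-0.6, 0.1, 1.2]
grip_width: 52.0
```

```bash
python3 -c "
from w import *
st=where()
d=manip.get_image('wrist');cv2.imwrite('pics/w7.png',d['frame'][:,:,::-1])
"
```

```text
7.0 [505.  245.  128.1] [-1.7973e+02 -1.0000e-01  2.5050e+01] j [  -2.1   21.7  -33.6   95.8   12.7   66.2 -103.9] qd 0.7 F [-0.6  0.1  1.2] M [-0.03 -0.    0.01] g 52.0
fork frame [-138.1  327.9   47.6]
```

View pics/w7.png

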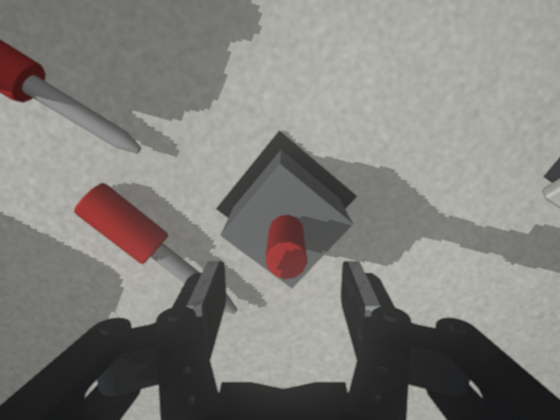

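```bash
python3 -c "
from w import *
st=manip.sense();d=manip.get_image('wrist');C=cam(d,st)
print(onz(d,(287,261),C,109),st['ee_pos'])
"
```

```text
[505.21759021 242.53394018 109.        ] [505.20263005 245.12060096 128.50831829]
```

Emit:
drive_tool(increments=[[[0, -2.5, -15], [0, 0, 0], 100], [[0, -2.5, -35], [0, 0, 0], 100], [[0, -2.5, -50], [0, 0, 0], 100], [[0, -2.5, -57], [0, 0, 0], 100], [[0, -2.5, -57], [0, 0, 0], 130], [[0, -2.5, -57], [0, 0, 0], 255], [[0, -2.5, -57], [0, 0, 0], 255], [[0, -2.5, -57], [0, 0, 0], 255], [[0, -2.5, -57], [0, 0, 0], 255], [[0, -2.5, -57], [0, 0, 0], 255]], newtons=60)

```text
time_s: 8.1
ee_pos: [504.7, 242.5, 70.4]
ee_rot: [-179.7, -0.1, 25.1]
wrist_force: [-0.6, 0.3, 6.8]
grip_width: 20.8
```

```bash
python3 -c "
from w import *
st=where()
d=manip.get_image('wrist');cv2.imwrite('pics/w8.png',d['frame'][:,:,::-1])
"
```

```text
8.1 [504.7 242.5  70.4] [-1.7974e+02 -8.0000e-02  2.5070e+01] j [  -2.9   25.2  -32.5   99.3   15.1   59.8 -105.5] qd 0.12 F [-0.6  0.3  6.8] M [ 0.04  0.14 -0.01] g 20.8
fork frame [-166.9  325.4   -2.4]
```

View pics/w8.png

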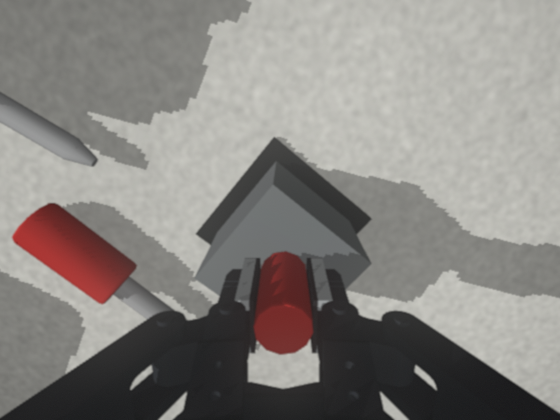

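Emit:
drive_tool(increments=[[[0, 0, 10], [0, 0, 0], 255], [[0, 0, 30], [0, 0, 0], 255], [[0, 0, 70], [0, 0, 0], 255], [[0, 0, 110], [0, 0, 0], 255], [[0, 0, 150], [0, 0, 0], 255], [[0, 0, 170], [0, 0, 0], 255], [[0, 0, 170], [0, 0, 0], 255]])

```text
time_s: 8.85
ee_pos: [505.3, 242.9, 243.6]
ee_rot: [-179.8, -0.3, 25.1]
wrist_force: [0.6, -0.3, -1.1]
grip_width: 21.0
```

```bash
python3 -c "
from w import *
import pickle
st=where((-60,30,110),(0,0,84))
d=manip.get_image('wrist');C=cam(d,st);pickle.dump((st,d),open('w9.pkl','wb'))
T=R.from_euler('xyz',st['ee_rot'],degrees=True).as_matrix()
for z in(-38.6,6.4,54.4,64.4):print(z,proj(d,st['ee_pos']+T[:,2]*z,C).round(1))
cv2.imwrite('pics/w9.png',cv2.resize(d['frame'][150:400,180:400,::-1],None,fx=2.3,fy=2.3,interpolation=cv2.INTER_CUBIC))
for n in('side','top'):
  d=manip.get_image(n);cv2.imwrite('pics/%s9.png'%n,d['frame'][:,:,::-1])
"
```

```text
8.85 [505.3 242.9 243.6] [-179.75   -0.33   25.07] j [  -0.9   16.6  -34.7   86.8    9.3   79.2 -101.1] qd 4.37 F [ 0.6 -0.3 -1.1] M [ 0.01  0.02 -0.02] g 21.0
fork frame [-79.9 325.9 147.3]
(-60, 30, 110) [   3.7 -298.1  -22.4] [ 0.0817 -0.5178 -0.5345]
(0, 0, 84) [  65.  -334.9  -14.9] [ 0.0817 -0.5178 -0.5345]
-38.6 [282.  332.2]
6.4 [282.2 271.2]
54.4 [282.3 233.5]
64.4 [282.3 227.6]
```

View pics/w9.png

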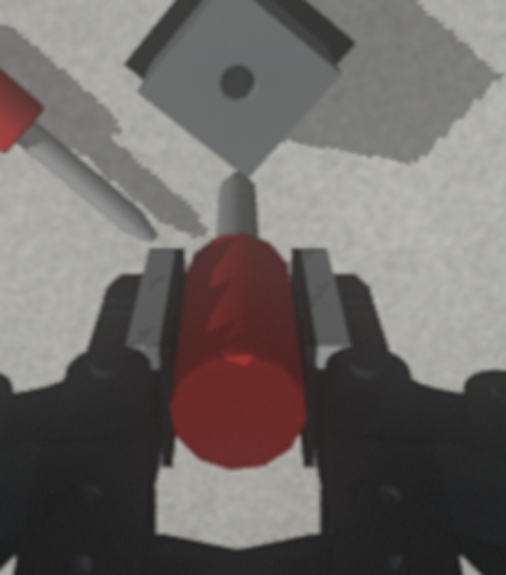

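View pics/side9.png

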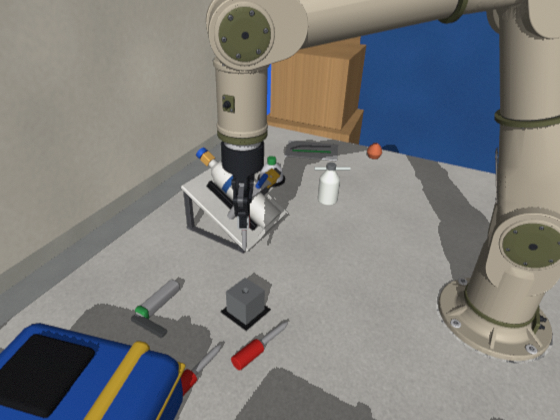

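```bash
python3 -c "
from w import *
import pickle
st,d=pickle.load(open('w9.pkl','rb'));f=d['frame']
for n in('w9',):
  print([f[r,284].tolist() for r in range(318,362,3)])
  h=cv2.cvtColor(f,cv2.COLOR_RGB2HSV)
  for r in range(250,358,6):
    x=np.where((h[r,230:340,1]>120)&((h[r,230:340,0]<8)|(h[r,230:340,0]>172)))[0]
    print(r,x.min()+230 if len(x) else None,x.max()+230 if len(x) else None)
  print([f[r,283].tolist() for r in range(218,258,2)])
  T=np.array(d['T_tool_cam'])
  def pt(p):
    q=T[:3,:3].T@(np.array(p)-T[:3,3]);return d['cx']+d['fx']*q[0]/-q[2],d['cy']+d['fy']*-q[1]/-q[2]
  for x in(0,2):
   for s in(6.4,9,12):
    a=[pt((x+11*np.cos(t),11*np.sin(t),s-45)) for t in np.linspace(0,6.28,60)];a=np.array(a)
    b=np.array([pt((x+2*np.cos(t),2*np.sin(t),s+58)) for t in np.linspace(0,6.28,60)])
    print(x,s,'top x',a[:,0].min(),a[:,0].max(),'rows',a[:,1].min(),a[:,1].max(),'tip top row',b[:,1].min(), 'shoulder',pt((x+11,0,s))[1],pt((x+5,0,s+48))[1])
"
```

```text
[[107, 43, 41], [107, 41, 39], [107, 42, 40], [107, 42, 40], [107, 43, 41], [106, 43, 41], [106, 43, 41], [107, 44, 42], [107, 45, 43], [106, 46, 43], [106, 45, 42], [105, 45, 43], [151, 138, 134], [164, 163, 158], [168, 167, 161]]
250 None None
256 273 284
262 276 285
268 272 287
274 271 291
280 266 299
286 261 304
292 259 307
298 258 308
304 257 309
310 256 309
316 256 311
322 255 311
328 254 312
334 255 311
340 259 307
346 265 301
352 278 285
[[105, 109, 108], [107, 110, 109], [107, 110, 109], [113, 115, 113], [89, 89, 88], [92, 92, 91], [92, 92, 91], [92, 92, 91], [90, 90, 89], [91, 91, 90], [91, 91, 91], [91, 91, 90], [92, 91, 91], [91, 90, 90], [91, 90, 89], [90, 90, 89], [90, 85, 84], [99, 58, 56], [98, 53, 51], [99, 53, 51]]
0 6.4 top x 250.65652955680218 313.3461421804087 rows 304.95201057932604 357.9859437989553 tip top row 224.59219433528074 shoulder 249.90856244052983 225.70085931490866
0 9 top x 251.2928998645934 312.73842457012233 rows 300.71499039479534 352.94496556428055 tip top row 223.1713405515713 shoulder 247.60531601301838 224.1970955141173
0 12 top x 251.9964478073494 312.0664707487805 rows 296.03574297703585 347.3651580894774 tip top row 221.57071840623166 shoulder 245.03247397000194 222.50506961895204
2 6.4 top x 250.49310905344146 313.49528326606946 rows 299.8313024534383 353.3953640942606 tip top row 221.60374153541116 shoulder 245.94135572343606 222.56631883461307
2 9 top x 251.13585689483384 312.88163085695066 rows 295.6778831016835 348.41950564639984 tip top row 220.21237139522697 shoulder 243.68955750688679 221.09496829234044
2 12 top x 251.84630717374523 312.2032558336157 rows 291.0919693414387 342.9128653107431 tip top row 218.64506590414416 shoulder 241.1744873831253 219.43953302608213
```

```bash
python3 -c "
from w import *
where((20,120,130),(10,60,125),(0,0,110),(0,0,84))
"
```

```text
9.0 [503.6 241.5 238.5] [-1.7974e+02  1.2000e-01  2.5050e+01] j [  -0.9   16.8  -34.6   87.2    9.4   79.1 -101.1] qd 0.85 F [ 0.   0.1 -1.1] M [-0.05  0.02 -0.  ] g 20.9
fork frame [-83.8 324.4 143.6]
(20, 120, 130) [  74.  -213.6   40.1] [ 0.0828 -0.5257 -0.5339]
(10, 60, 125) [  61.4 -272.6   30.8] [ 0.0828 -0.5257 -0.5339]
(0, 0, 110) [  53.8 -332.1   12.8] [ 0.0828 -0.5257 -0.5339]
(0, 0, 84) [  66.7 -333.5   -9.7] [ 0.0828 -0.5257 -0.5339]
```

Emit:
drive_tool(increments=[[[20, -40, 20], [0.015, -0.1, -0.1], 255], [[40, -80, 40], [0.03, -0.21, -0.21], 255], [[60, -125, 45], [0.05, -0.32, -0.32], 255], [[74, -170, 42], [0.065, -0.43, -0.43], 255], [[74, -213, 40], [0.083, -0.526, -0.534], 255], [[70, -240, 36], [0.083, -0.526, -0.534], 255], [[62, -272, 32], [0.083, -0.526, -0.534], 255], [[56, -310, 22], [0.083, -0.526, -0.534], 255], [[54, -332, 13], [0.083, -0.526, -0.534], 255], [[54, -332, 13], [0.083, -0.526, -0.534], 255], [[54, -332, 13], [0.083, -0.526, -0.534], 255], [[54, -332, 13], [0.083, -0.526, -0.534], 255]])

```text
time_s: 10.2
ee_pos: [558.1, -88.7, 251.9]
ee_rot: [-180.0, -30.0, -6.1]
wrist_force: [-0.3, 1.2, -0.7]
grip_width: 20.7
```

```bash
cat > look.py <<'E'
from w import *
import pickle,sys
n=sys.argv[1]
st=where((0,0,84),(0,0,72),(0,0,40),(0,0,8))
d=manip.get_image('wrist');C=cam(d,st);pickle.dump((st,d),open(n+'.pkl','wb'))
T=R.from_euler('xyz',st['ee_rot'],degrees=True).as_matrix()
print('tip',proj(d,st['ee_pos']+T[:,2]*65,C).round(1),'fork',proj(d,F0,C).round(1))
cv2.imwrite('pics/%s.png'%n,cv2.resize(d['frame'][120:370,150:420,::-1],None,fx=2.3,fy=2.3,interpolation=cv2.INTER_CUBIC))
E
python3 look.py w10
```

```text
10.2 [558.1 -88.7 251.9] [-179.97  -30.05   -6.12] j [ 20.2  -6.5 -13.3 114.2  -2.6  42.  -88.1] qd 0.5 F [-0.3  1.2 -0.7] M [ 0.07  0.58 -0.01] g 20.7
fork frame [  0.7   1.9 110.3]
(0, 0, 84) [ 12.3  -3.2 -23.1] [-0.0004  0.0009 -0.0017]
(0, 0, 72) [ 18.2  -3.9 -33.5] [-0.0004  0.0009 -0.0017]
(0, 0, 40) [ 34.1  -5.6 -61.2] [-0.0004  0.0009 -0.0017]
(0, 0, 8) [ 50.   -7.3 -88.9] [-0.0004  0.0009 -0.0017]
tip [283.1 227.1] fork [285.7 206.8]
```

View pics/w10.png

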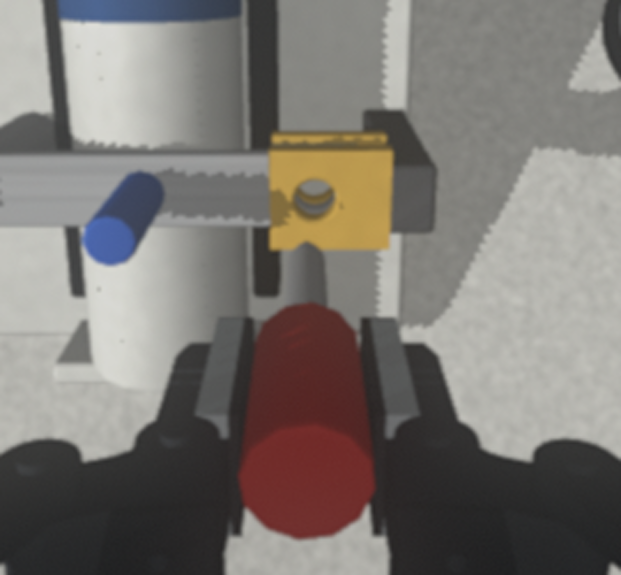

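Emit:
drive_tool(increments=[[[6, -2, -11], [0, 0, 0], 255], [[12, -3, -23], [0, 0, 0], 255], [[18, -4, -33.5], [0, 0, 0], 255], [[18, -4, -33.5], [0, 0, 0], 255], [[18, -4, -33.5], [0, 0, 0], 255], [[18, -4, -33.5], [0, 0, 0], 255]])

```text
time_s: 10.85
ee_pos: [576.3, -94.0, 219.2]
ee_rot: [-180.0, -30.1, -6.2]
wrist_force: [0.1, -0.4, -0.0]
grip_width: 20.7
```

```bash
python3 look.py w11; python3 -c "
from h import *;import pickle
st,d=pickle.load(open('w11.pkl','rb'));C=cam(d,st)
"
```

```text
10.85 [576.3 -94.  219.2] [-179.98  -30.12   -6.2 ] j [ 20.2  -2.4 -13.6 114.9  -1.2  37.3 -89. ] qd 0.49 F [ 0.1 -0.4 -0. ] M [0.09 0.61 0.02] g 20.7
fork frame [ 0.5 -1.4 72.7]
(0, 0, 84) [-5.9  2.1  9.6] [-0.      0.0022 -0.0002]
(0, 0, 72) [ 0.   1.4 -0.8] [-0.      0.0022 -0.0002]
(0, 0, 40) [ 15.9  -0.3 -28.5] [-0.      0.0022 -0.0002]
(0, 0, 8) [ 31.8  -2.  -56.3] [-0.      0.0022 -0.0002]
tip [283.1 227.1] fork [280.9 223.9]
```

View pics/w11.png

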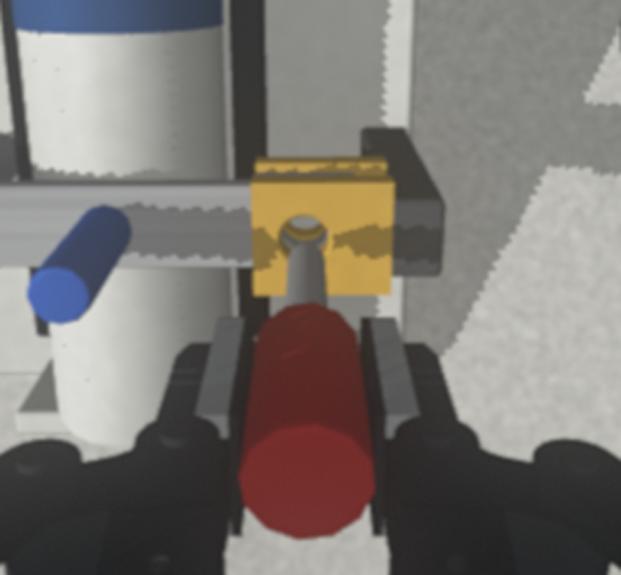

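Emit:
drive_tool(increments=[[[0, 1.3, -0.5], [0, 0, 0], 255], [[2.5, 1, -5], [0, 0, 0], 255], [[5, 0.8, -9.5], [0, 0, 0], 255], [[7.5, 0.5, -14], [0, 0, 0], 255], [[7.5, 0.5, -14], [0, 0, 0], 255]])

```text
time_s: 11.4
ee_pos: [583.4, -93.5, 203.7]
ee_rot: [-180.0, -30.0, -6.2]
wrist_force: [-0.0, 0.4, -1.4]
grip_width: 20.8
```

```bash
python3 look.py w12
```

```text
11.4 [583.4 -93.5 203.7] [-179.97  -30.01   -6.2 ] j [ 20.   -0.6 -13.8 115.3  -0.2  35.3 -90. ] qd 0.86 F [-0.   0.4 -1.4] M [ 0.09  0.63 -0.02] g 20.8
fork frame [-1.2 -0.1 55.7]
(0, 0, 84) [-13.    1.5  25. ] [-0.0004  0.0003 -0.0002]
(0, 0, 72) [-7.1  0.9 14.7] [-0.0004  0.0003 -0.0002]
(0, 0, 40) [  8.8  -0.9 -13.1] [-0.0004  0.0003 -0.0002]
(0, 0, 8) [ 24.7  -2.6 -40.8] [-0.0004  0.0003 -0.0002]
tip [283.1 227.1] fork [283.  230.7]
```

View pics/w12.png

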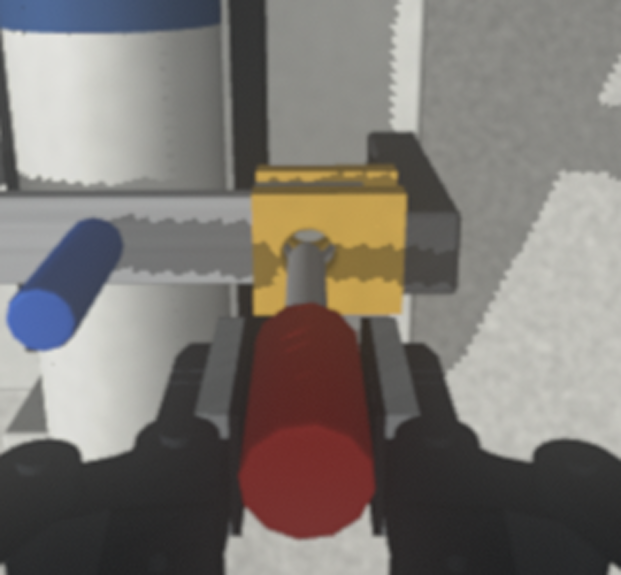

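Emit:
drive_tool(increments=[[[2.5, 0, -2.5], [0, 0, 0], 255], [[5, -0.4, -6.5], [0, 0, 0], 255], [[7, -0.6, -10], [0, 0, 0], 255], [[8.8, -0.8, -13], [0, 0, 0], 255], [[8.8, -0.8, -13], [0, 0, 0], 255]])

```text
time_s: 11.95
ee_pos: [592.3, -94.3, 191.1]
ee_rot: [-180.0, -30.0, -6.2]
wrist_force: [-0.6, -0.1, -0.5]
grip_width: 20.6
```

```bash
python3 look.py w13
```

```text
11.95 [592.3 -94.3 191.1] [-179.97  -30.04   -6.2 ] j [ 19.8   1.3 -14.  115.1   0.8  33.6 -90.8] qd 0.74 F [-0.6 -0.1 -0.5] M [ 0.06  0.62 -0.01] g 20.6
fork frame [ 0.3  0.1 40.4]
(0, 0, 84) [-21.9   2.3  37.6] [-0.0003  0.0008 -0.0002]
(0, 0, 72) [-16.    1.7  27.3] [-0.0003  0.0008 -0.0002]
(0, 0, 40) [-0.1 -0.1 -0.5] [-0.0003  0.0008 -0.0002]
(0, 0, 8) [ 15.8  -1.8 -28.2] [-0.0003  0.0008 -0.0002]
tip [283.1 227.1] fork [283.3 243.1]
```

View pics/w13.png

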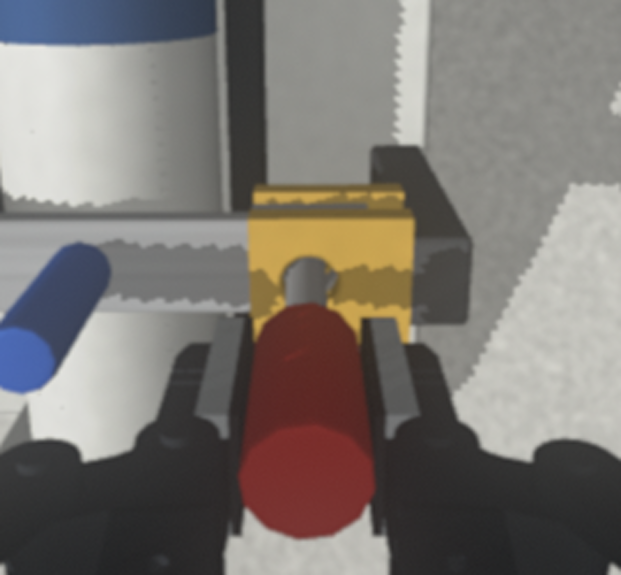

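Emit:
drive_tool(increments=[[[1.5, -0.2, -4], [0, 0, 0], 255], [[3.5, -0.5, -8], [0, 0, 0], 255], [[5.5, -0.7, -12], [0, 0, 0], 255], [[7.5, -1, -15.5], [0, 0, 0], 255], [[9.4, -1.2, -18], [0, 0, 0], 255], [[9.4, -1.2, -18], [0, 0, 0], 255]])

```text
time_s: 12.6
ee_pos: [601.8, -95.5, 173.3]
ee_rot: [-180.0, -30.1, -6.2]
wrist_force: [0.4, -0.1, -0.3]
grip_width: 20.9
```

```bash
python3 look.py w14
```

```text
12.6 [601.8 -95.5 173.3] [-179.97  -30.06   -6.21] j [ 19.5   3.7 -13.9 115.2   2.1  31.2 -91.9] qd 0.72 F [ 0.4 -0.1 -0.3] M [0.09 0.6  0.04] g 20.9
fork frame [-0.3 -0.1 20.2]
(0, 0, 84) [-31.5   3.5  55.4] [-0.0003  0.0011 -0.0001]
(0, 0, 72) [-25.5   2.9  45.1] [-0.0003  0.0011 -0.0001]
(0, 0, 40) [-9.6  1.2 17.3] [-0.0003  0.0011 -0.0001]
(0, 0, 8) [  6.3  -0.6 -10.4] [-0.0003  0.0011 -0.0001]
tip [283.1 227.1] fork [282.9 257.7]
```

View pics/w14.png

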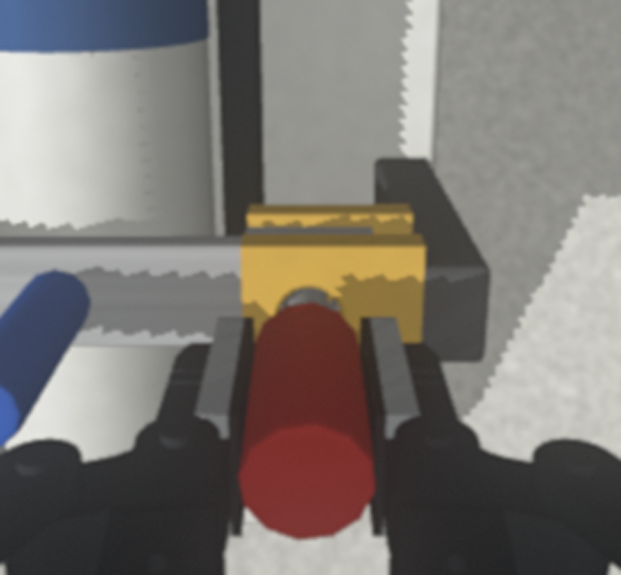

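Emit:
drive_tool(increments=[[[2, -0.2, -3.5], [0, 0, 0], 255], [[4, -0.4, -7], [0, 0, 0], 255], [[5, -0.5, -8.7], [0, 0, 0], 255], [[6, -0.6, -10.4], [0, 0, 0], 255], [[6.5, -0.6, -11.2], [0, 0, 0], 255], [[6.5, -0.6, -11.2], [0, 0, 0], 255]])

```text
time_s: 13.25
ee_pos: [608.3, -96.1, 162.5]
ee_rot: [-180.0, -30.1, -6.2]
wrist_force: [0.2, 0.3, -0.3]
grip_width: 20.7
```

```bash
python3 look.py w15
```

```text
13.25 [608.3 -96.1 162.5] [-179.98  -30.09   -6.2 ] j [ 19.2   5.2 -13.9 115.1   3.   29.8 -92.7] qd 0.29 F [ 0.2  0.3 -0.3] M [ 0.06  0.59 -0.03] g 20.7
fork frame [-0.   0.   7.6]
(0, 0, 84) [-38.    4.1  66.2] [-0.0001  0.0017 -0.0001]
(0, 0, 72) [-32.    3.5  55.8] [-0.0001  0.0017 -0.0001]
(0, 0, 40) [-16.1   1.7  28.1] [-0.0001  0.0017 -0.0001]
(0, 0, 8) [-0.2  0.   0.4] [-0.0001  0.0017 -0.0001]
tip [283.1 227.1] fork [283.2 269.9]
```

View pics/w15.png

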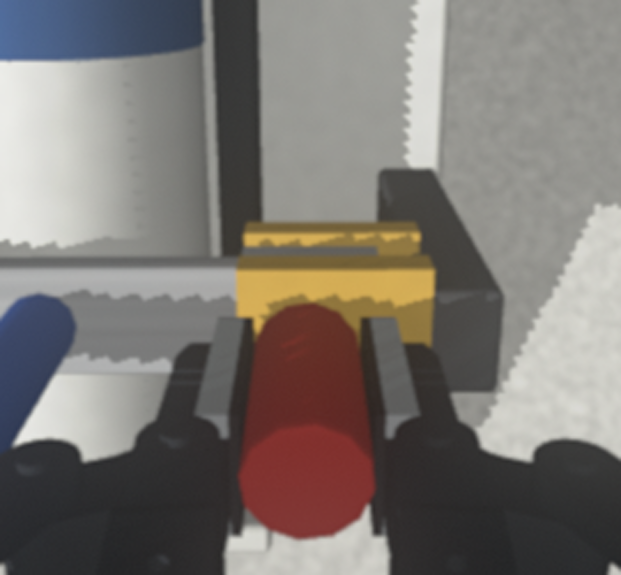

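Emit:
drive_tool(increments=[[[0.5, -0.1, -0.9], [0, 0, 0], 255], [[1, -0.1, -1.7], [0, 0, 0], 255], [[1, -0.1, -1.7], [0, 0, 0], 255]])

```text
time_s: 13.6
ee_pos: [609.1, -96.3, 161.9]
ee_rot: [180.0, -30.1, -6.2]
wrist_force: [-9.8, 1.8, 9.0]
grip_width: 20.4
```

```bash
python3 -c "
from w import *
where()"
```

```text
13.6 [609.1 -96.3 161.9] [179.99 -30.13  -6.19] j [ 19.2   5.3 -13.9 115.1   3.1  29.6 -92.8] qd 0.23 F [-9.8  1.8  9. ] M [0.17 1.45 0.02] g 20.4
fork frame [ 0.4 -0.1  6.6]
```

Emit:
drive_tool(increments=[[[-0.5, 0, 0.8], [0, 0, 0], 255], [[-0.5, 0, 0.8], [0, 0, 0], 150], [[-0.5, 0, 0.8], [0, 0, 0], 140], [[-0.5, 0, 0.8], [0, 0, 0], 140], [[-0.5, 0, 0.8], [0, 0, 0], 140]])

```text
time_s: 14.1
ee_pos: [608.9, -96.2, 161.7]
ee_rot: [-180.0, -30.1, -6.2]
wrist_force: [0.4, -0.9, 0.9]
grip_width: 38.9
```

```bash
python3 look.py w16
```

```text
14.1 [608.9 -96.2 161.7] [-179.98  -30.1    -6.2 ] j [ 19.2   5.3 -13.9 115.1   3.   29.6 -92.7] qd 0.09 F [ 0.4 -0.9  0.9] M [ 0.07  0.48 -0.  ] g 38.9
fork frame [ 0.1 -0.1  6.6]
(0, 0, 84) [-38.5   4.3  67. ] [-0.0001  0.0018 -0.0001]
(0, 0, 72) [-32.6   3.6  56.6] [-0.0001  0.0018 -0.0001]
(0, 0, 40) [-16.7   1.9  28.9] [-0.0001  0.0018 -0.0001]
(0, 0, 8) [-0.7  0.2  1.2] [-0.0001  0.0018 -0.0001]
tip [283.1 227.1] fork [283. 271.]
```

View pics/w16.png

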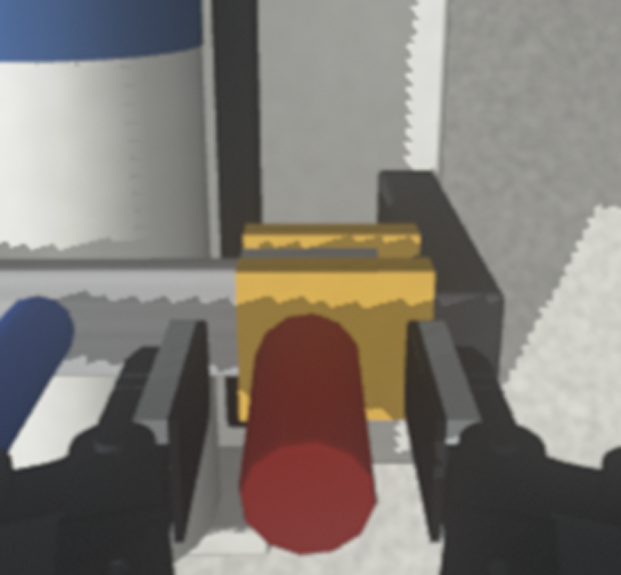

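Released; the pin stays home. Retreat straight along the hole axis.

Emit:
drive_tool(increments=[[[-6, 0.6, 10.5], [0, 0, 0], 140], [[-14, 1.5, 24], [0, 0, 0], 140], [[-24, 2.6, 41], [0, 0, 0], 140], [[-38, 4.2, 66], [0, 0, 0], 140], [[-50, 5.5, 88], [0, 0, 0], 140], [[-50, 5.5, 88], [0, 0, 0], 140], [[-50, 5.5, 88], [0, 0, 0], 140]])

```text
time_s: 14.85
ee_pos: [558.9, -90.7, 251.0]
ee_rot: [180.0, -30.2, -6.2]
wrist_force: [0.0, 0.2, -0.2]
grip_width: 38.7
```

```bash
python3 look.py w17; python3 -c "
from w import *
for n in('top','side'):
  d=manip.get_image(n);cv2.imwrite('pics/%s17.png'%n,d['frame'][:,:,::-1])"
```

```text
14.85 [558.9 -90.7 251. ] [179.99 -30.23  -6.19] j [ 20.6  -6.4 -13.5 114.3  -2.7  41.7 -87.9] qd 1.94 F [ 0.   0.2 -0.2] M [ 0.05  0.48 -0.  ] g 38.7
fork frame [  1.1  -0.  109.1]
(0, 0, 84) [ 11.5  -1.2 -22.3] [ 0.0006  0.0039 -0.0001]
(0, 0, 72) [ 17.5  -1.9 -32.7] [ 0.0006  0.0039 -0.0001]
(0, 0, 40) [ 33.4  -3.6 -60.4] [ 0.0006  0.0039 -0.0001]
(0, 0, 8) [ 49.3  -5.3 -88.1] [ 0.0006  0.0039 -0.0001]
tip [283.1 227.1] fork [283.  208.3]
```

View pics/w17.png

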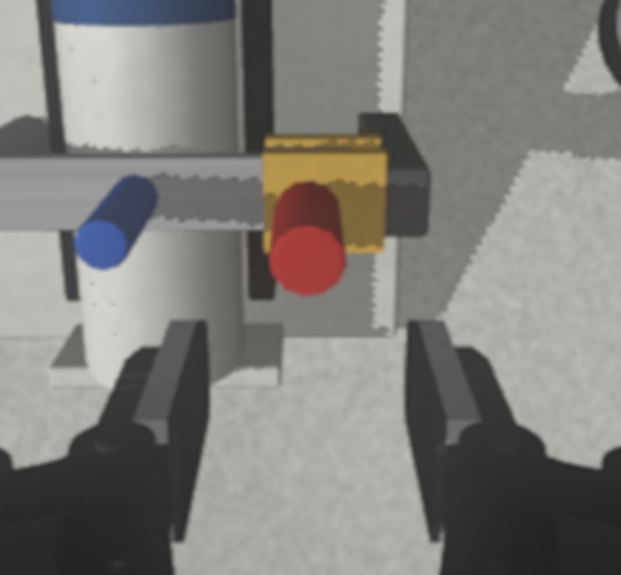

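View pics/side17.png

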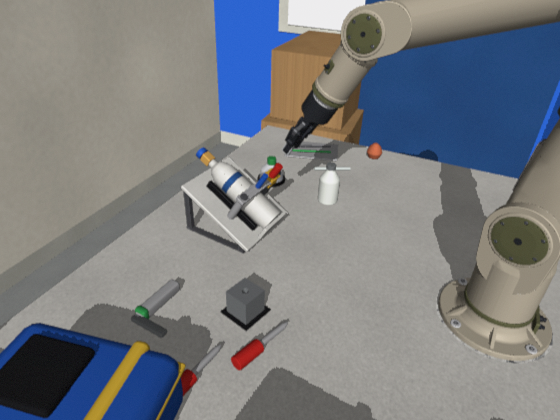

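View pics/top17.png

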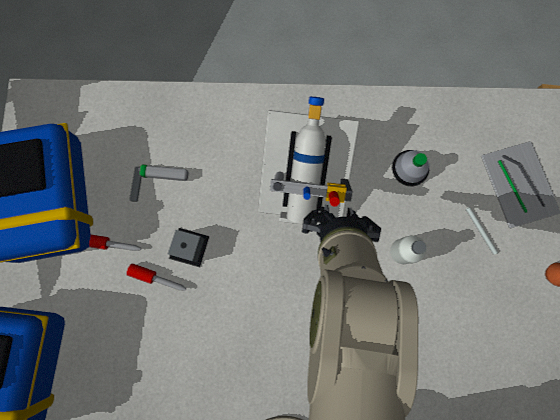

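```bash
python3 -c "
from w import *
import pickle
st,d=pickle.load(open('w17.pkl','rb'));C=cam(d,st)
print('knob top in fork',(B0.T@(onplane(d,(283.7,232.4),C,F0+45*B0[:,2],B0[:,2])-F0)).round(1))
print(manip.finish_job())"
```

```text
knob top in fork [-1.8 -0.4 45. ]
the job is handed in; nothing more can be done
None
```

I swung the gate shut and pushed the smallest pin, the one from the stand, through all three holes. I then released it, backed the arm off along the hole axis, and handed the job in at about 15 s.

**Last checks:**
- **Gate:** pushing on the handle met its stop at about 13 N with no further movement. In the last pictures the bar lies straight between the fork plates.
- **Pin depth:** the pin went in with almost no force until its knob met the fork, at about 13 N along the axis. The TCP was then 6.6 mm above the fork face, which matches the 6.4 mm between TCP and shoulder at the grasp.
- **Pin alignment:** after release the knob top measured 1.8 mm and 0.4 mm from the hole axis, which fits an upright, fully seated pin and the play in the hole.
- **Arm:** it was clear of everything, with about zero wrist force.
- **Bottle, mask and laryngoscope:** they appear in the same places in the last top picture as in the first. I judged this by eye and did not measure it.

**Disagreements:**
- The two larger look-alike pins were standing in the first picture and lying on the table by about 6 s. They may have toppled by themselves or the arm may have brushed them; I did not find out which.
- The wrist picture of the held pin fitted slightly different depths at the tip and the knob, about 4 mm apart. The contact depth settled it.

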